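# Discharge a capacitor module and hold it square in the corner jig

### The job

Pick up the blue capacitor module (the finned heat sink on top is its grip) and discharge it by lightly touching its brass pin for about half a second onto the brass pad of the orange post and then, likewise, onto that of the green post. Then stand it on the jig's base plate, pin end towards the open side of the plate (away from the far fence), and press it firmly into the corner so that its sides lie flush against both red fences at once. Finish while still gripping it and pressing it there, without letting go, and leave everything else on the bench as it stands.

Things in the scene. Friction and masses are not known exactly. Their poses are not given: they have to be found in the camera images.
- module: Loose module, 0.2 to 0.4 kg. Blue housing 60 (x) x 44 (y) x 30 (z) mm; on top, centred, a finned heat sink 34 (x) x 24 (y) mm, 30 to 67 mm above the underside. A black lug at the -x end, 24 to 30 mm up and 34 mm long, carries a brass pin (8 mm thick) pointing down. Origin: centre of the housing's underside; z up, x away from the pin. Starts upright on the bench, yaw within 0.6 rad.
- module_tip (a point): Lower end of the module's brass pin, at (-54, 0, 12) mm in the module's frame.
- module_grip (a point): Point in the heat sink's middle, at (0, 0, 54) mm in the module's frame; fingers may close across the 24 mm (along the module's y).
- bleed_post: ORANGE post, fixed: foot 44 mm across, orange collar 37 mm across, 36 mm high, and a brass pad 20 mm across, its top 45 mm above the bench. The pad is sprung: starts to sink at about 1.5 N, fully down, 6 mm lower, at about 4 N. Origin: centre of the foot's underside. Orange and green may be in either place, at least 80 mm apart in y.
- bleed_top (a point): Centre of the top face of the orange post's brass pad.
- earth_post: GREEN earth post, fixed: same shape, size and sprung brass pad as the orange one, with a green collar. Origin: centre of the foot's underside.
- earth_top (a point): Centre of the top face of the green post's brass pad.
- jig: Corner jig, fixed: aluminium base plate 140 (x) x 120 (y) x 10 (z) mm with two rigid red fences, 14 mm thick, tops 40 mm above the bench. Origin: centre of the plate's underside; z up, x towards the far fence, y towards the left fence. Yaw within 0.3 rad. Plate and fences are polished (friction about 0.25).
- fence_far: The far red fence, part of the jig; its inner face is the plane x = 45 mm of the jig's frame and looks along the jig's -x; it runs from y = -60 to 35 mm. Its frame is the jig's frame.
- fence_left: The left red fence, part of the jig; its inner face is the plane y = 35 mm of the jig's frame and looks along the jig's -y; it runs from x = -70 to 35 mm. Its frame is the jig's frame.
- jig_corner (a point): The corner where the two fence faces and the top of the base plate meet, at (45, 35, 10) mm in the jig's frame. Seated, the module's axes are parallel to the jig's and its origin lies at (15, 13, 10) mm in the jig's frame.
- spare_sink: Bystander: loose dark spare heat sink, 50 x 40 x 28 mm, no pin. Origin: centre of its underside.
- tape: Bystander: loose roll of yellow tape lying flat, 90 mm across, 18 mm high. Origin: centre of its underside.
- spool: Bystander: loose steel-grey solder spool standing upright, 50 mm across, 50 mm high. Origin: centre of its underside.
- marker: Bystander: loose white and blue marker pen lying on the bench, 130 mm long, 14 mm thick. Origin: under its middle.
- screwdriver: Bystander: loose screwdriver, about 190 mm long, lying on the bench right of the jig. Origin: under its middle.
Not all that is in view belongs to the job. Leave any pink look-alike of the earth_post alone.

How it is judged:
By the outcome, as a careful person would: the job done as asked, in the order asked, and still so for the second after the job is handed in, while the arm keeps its last pose, push and grip.
It also fails if it takes over 64 s, if anything falls off the work surface, if the arm or the gripper's body presses on something with over 40 N, if the wrist force passes 120 N, or if a joint passes its speed limit or range.

### The arm

A 7-joint arm with a two-finger parallel gripper is mounted at the origin on the work surface. World frame = base frame: x ahead of the robot, y to its left, z up, the work surface at z = 0. Lengths are in m, angles in rad, forces in N, time in s.
With the tool pointing down it reaches from about 0.425 to 0.925 m from the base axis. Payload 6.8 kg.
Tool frame: the origin (TCP) lies between the finger pads; the fingertips stand 19 mm ahead of it and the grasp point (between the pads) is the TCP; z points along the fingers, y is the line along which they close (so a half turn about z gives the same grasp; the last joint's range is limited). The gripper opens to 88 mm and grips with 3 to 60 N. Pads are 20 mm wide; open, the fingers measure 115 mm over their backs; the gripper's body (75 mm by 178 mm) begins 61 mm behind the grasp point.
Start: joints at [1.091, 0.477, 0.022, 1.555, -0.011, 1.109, -0.083], TCP at [0.245, -0.629, 0.242] pointing down, gripper open.
Joint ranges: [-2.96, 2.96], [-0.34, 2.1], [-1.41, 1.46], [0.24, 2.44], [-1.37, 4.51], [0.17, 1.92], [-2.96, 2.96]. Speed limits (rad/s): [2.39, 2.39, 3.14, 3.14, 3.14, 3.14, 3.14].

### API

Orientations are given as a 3x3 rotation matrix whose columns are the frame's x, y, z axes.
In Python, from bench import move_to, line_to, move_joints, open_gripper, close, wait, inverse_kinematics, observe, get_image, IKError, sign_off, masks_of, pinpoint gives the robot as it stands. Calls block until the motion is done:
- move_to(position, orientation): joint-space move of the TCP to a pose.
- line_to(position, rotation=None, velocity=0.15, stop_force=None): straight line of the TCP; rotation=None keeps the orientation; velocity is the mean speed in m/s. With stop_force (N) it stops when the force on the tool has changed by that much, and returns True; else False.
- move_joints(angles): joint-space move.
- open_gripper() and close(strength=None): open the fingers fully, or close them until they stop; strength is the grip in N (None keeps the last).
- wait(seconds).
- inverse_kinematics(position, orientation): joint angles nearest the present ones, or None.
- observe(): the state.
- get_image(name): name is "scene" or "top" or "wrist"; returns a dict with "color" (384x512x3 uint8, red, green, blue), "range_z" (384x512 float32, m along the optical axis (not along the pixel's ray), 0 where there is no reading), "mtx" (3x3 intrinsics, pixels), "rvec" (rotation vector, rad) and "tvec" (3), from world to camera coordinates, as OpenCV has them; the wrist camera has in their place "mount" (4x4, takes a point from camera to tool coordinates, whose origin is the TCP and whose axes are the flange's). Camera axes: x right, y down, z forward; pixel columns grow to the right and rows downward; lengths in m; the calibration is good to about 2 mm. A picture is of the moment at which its call begins: read the wrist's pose just before it.
A pose or a line that the arm cannot do raises IKError and nothing moves.
- sign_off(): hands the job in; it is judged then, once.
Trained networks look in the newest picture that a camera, given by its name, has taken for a name from the list of things; names that differ only in an ending like _2 or _b are one class to them, and where a whole thing is asked for, a point or a joint stands for the part that bears it (a point fixed in the world has none). Each returns a list of dicts, best first, with "confidence" (0 to 1); they miss things now and then, are a little off and sometimes report something else, mostly with a low value. They report only what shows in the picture. A call takes as long as a camera call. They do not tell look-alikes from the thing itself.
- masks_of(name, camera): "region" (384x512 bool, what is visible of it) and "box" ([left, top, width, height] in pixels, round what is visible of it).
- pinpoint(name, camera): "pixel" ([column, row] in pixels: a listed point, or the origin of a listed thing).
The state is a dict: "time_s": time; "q": joint angles; "joint_velocities": joint speeds; "effort": joint torques, N m; "position": TCP position; "eef_rot": TCP orientation; "wrist_force": force on the tool from outside, world axes, zero at the start; "ft_torque": the same for the moment, N m; "width": opening from 0.0 (shut) to 1.0 (fully open); "finger_force": force on a finger pad.
Only numpy, scipy, OpenCV 4.12 (cv2) and the standard library are available. Lean on these libraries where they do the work, as an engineer would, in place of code of your own. Each camera call takes 0.05 s, during which the arm holds its last target. There are 200 camera calls.

## Working session

There is one attempt and no reset: what is moved stays moved. The work goes in short steps, each a Python script; the robot and the scene stay as the last script left them, time stands still between calls to the robot, and variables do not carry over. Pictures are saved under pics/ and viewed, at most 10 in all, crops included, and the job is handed in when it is done.

```bash
mkdir -p pics; ls; cat > h.py <<'E'
import numpy as np, cv2
from bench import *
def cloud(im):
    K=im["mtx"];z=im["range_z"];v,u=np.mgrid[:384,:512]
    P=np.stack([(u-K[0,2])*z/K[0,0],(v-K[1,2])*z/K[1,1],z],-1)
    R=cv2.Rodrigues(np.array(im["rvec"],float))[0]
    W=(P-np.array(im["tvec"]).ravel())@R
    W[z<=0]=np.nan
    return W
def save(im,f,box=None,s=1):
    c=im["color"]
    if box: c=c[box[1]:box[3],box[0]:box[2]]
    c=cv2.resize(c,None,fx=s,fy=s,interpolation=cv2.INTER_CUBIC)
    cv2.imwrite(f,c[:,:,::-1])
E
python3 - <<'E'
from h import *
np.set_printoptions(precision=3,suppress=True)
for cam in("top","scene"):
    im=get_image(cam);save(im,f"pics/{cam}.png",s=1.5 );W=cloud(im)
    np.savez(f"{cam}.npz",W=W,c=im["color"])
    for n in("module","bleed_post","earth_post","jig","fence_far","fence_left","spare_sink","tape","spool","marker","screwdriver"):
        for m in masks_of(n,cam)[:3]:
            r=m["region"];print(cam,n,round(m["confidence"],2),m["box"],np.nanmedian(W[r],0),np.nanmax(W[r][:,2]) if r.any() else None)
    for n in("module_tip","module_grip","bleed_top","earth_top","jig_corner"):
        for m in pinpoint(n,cam)[:3]:
            u,v=np.round(m["pixel"]).astype(int);print(cam,n,round(m["confidence"],2),m["pixel"],W[min(v,383),min(u,511)])
print(observe())
E
```

```text
pics
top module 0.88 [88.1, 201.4, 36.2, 40.5] [0.505 0.287 0.031] 0.07134004491322281
top module 0.39 [289.8, 190.8, 57.5, 60.5] [ 0.519 -0.21   0.011] 0.0452222061657054
top bleed_post 0.74 [178.3, 235.6, 18.3, 18.8] [0.452 0.094 0.036] 0.048495039321415016
top earth_post 0.72 [242.5, 251.8, 13.2, 18.2] [ 0.419 -0.045  0.036] 0.04813647346500122
top earth_post 0.72 [89.8, 201.4, 34.3, 42.6] [0.506 0.286 0.031] 0.07134004491322281
top earth_post 0.68 [194.0, 172.2, 14.4, 22.5] [0.591 0.073 0.036] 0.047610575830072395
top jig 0.92 [286.3, 187.8, 62.0, 67.9] [ 0.518 -0.211  0.011] 0.0452222061657054
top fence_far 0.62 [300.9, 187.1, 41.0, 14.9] [ 0.572 -0.214  0.039] 0.043607499884202
top fence_far 0.33 [181.9, 239.0, 8.5, 10.8] [0.453 0.099 0.045] 0.048495039321415016
top fence_left 0.7 [296.2, 209.3, 17.8, 42.6] [ 0.487 -0.173  0.04 ] 0.0452222061657054
top spare_sink 0.65 [191.9, 134.8, 20.1, 19.7] [0.699 0.08  0.016] 0.03162509736786442
top tape 0.59 [264.9, 97.6, 35.2, 30.7] [ 0.786 -0.119  0.017] 0.0233798274457171
top spool 0.91 [232.3, 128.1, 17.0, 23.4] [ 0.704 -0.021  0.049]
[... 2645 characters left out ...]
7.6] [ 0.527 -0.199  0.014]
scene jig_corner 0.6 [216.5, 191.2] [ 0.562 -0.162  0.012]
scene jig_corner 0.54 [268.2, 201.3] [ 0.532 -0.022  0.016]
{'time_s': 1.7, 'q': array([ 1.091,  0.477,  0.022,  1.555, -0.012,  1.109, -0.083]), 'joint_velocities': array([-0.001,  0.   , -0.   ,  0.001, -0.001, -0.001, -0.001]), 'effort': array([ -0.   , -58.271,   1.533, -27.293,  -0.054,   0.01 ,   0.   ]), 'position': array([ 0.245, -0.629,  0.242]), 'eef_rot': array([[ 0.932,  0.363,  0.   ],
       [ 0.363, -0.932,  0.   ],
       [ 0.   , -0.   , -1.   ]]), 'wrist_force': array([ 0.411, -0.361, -0.457]), 'ft_torque': array([ 0.014,  0.046, -0.016]), 'finger_force': 0.0, 'width': 1.0035167870105526}
```

View pics/top.png

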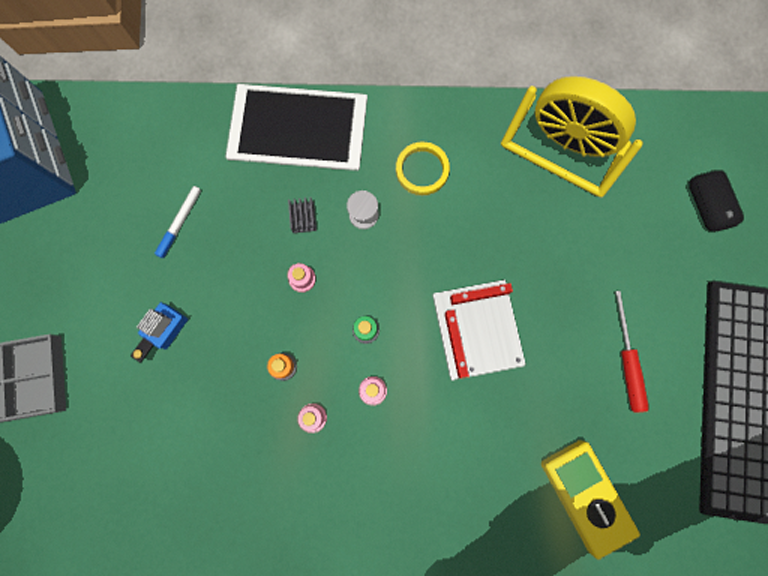

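View pics/scene.png

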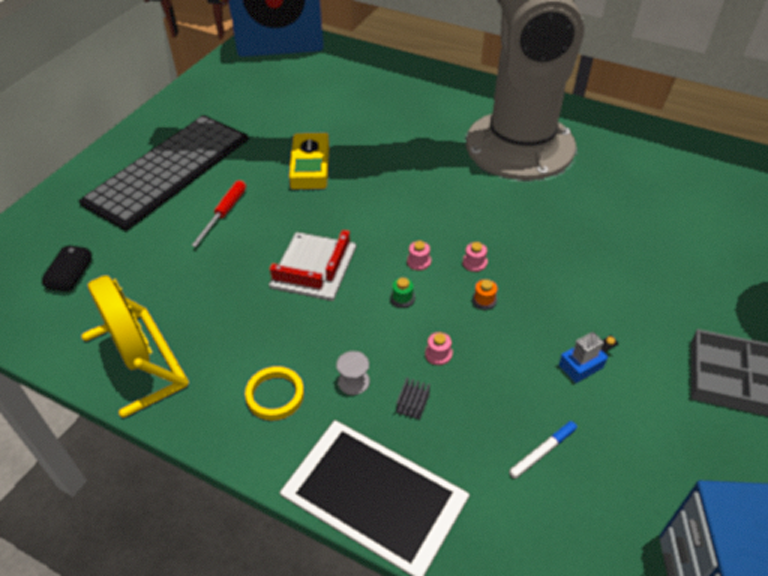

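The blue module is at top px (107,217), with its pin at (92,236). The orange post is at (186,242), the green at (243,218) and the jig at (320,220). Look-alikes:
- **Green post:** pink posts at (201,184), (248,260) and (207,279).
- **Module:** the dark spare sink at (202,144) and the blue marker cap at (108,163).

I choose by colour, then look close with the wrist camera on the way.

```bash
cat >> h.py <<'E'
def Rt(yaw):
    c,s=np.cos(yaw),np.sin(yaw); return np.array([[c,s,0],[s,-c,0],[0,0,-1.]])
def wcloud():
    o=observe();im=get_image("wrist")
    K=im["mtx"];z=im["range_z"];v,u=np.mgrid[:384,:512]
    P=np.stack([(u-K[0,2])*z/K[0,0],(v-K[1,2])*z/K[1,1],z],-1)
    M=im["mount"];P=P@M[:3,:3].T+M[:3,3]
    W=P@o["eef_rot"].T+o["position"];W[z<=0]=np.nan
    return im,W
E
python3 - <<'E'
from h import *
np.set_printoptions(precision=3,suppress=True)
for i,(p,y) in enumerate([((.50,-.2,.30),0.1),((.47,.03,.30),0.),((.49,.28,.30),-.5)]):
    move_to(np.array(p),Rt(y));wait(.2)
    im,W=wcloud();np.savez(f"w{i}.npz",W=W,c=im["color"],M=im["mount"],K=im["mtx"])
    save(im,f"pics/w{i}.png");print(observe()["time_s"])
    if i==0:print(im["mount"],im["mtx"])
a=np.hstack([cv2.resize(cv2.imread(f"pics/w{i}.png"),(266,200)) for i in range(3)])
cv2.imwrite("pics/w.png",a)
E
```

```text
3.775
[[-0.001 -0.958 -0.287  0.079]
 [ 1.    -0.001 -0.002  0.002]
 [ 0.002 -0.287  0.958 -0.142]
 [ 0.     0.     0.     1.   ]] [[321.285   0.    254.701]
 [  0.    321.285 195.067]
 [  0.      0.      1.   ]]
4.95
6.1833
```

View pics/w.png

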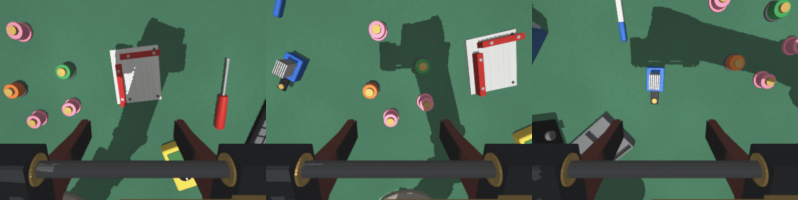

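The strip shows everything clear of the gripper: the jig at about (135,75) in panel 1, orange (370,90) and shadowed green (422,67) in panel 2, and the module aligned at (655,85) in panel 3.

```bash
cat > fit.py <<'E'
from h import *
np.set_printoptions(precision=4,suppress=True)
def near(W,p,r,z0,z1): return (np.hypot(W[...,0]-p[0],W[...,1]-p[1])<r)&(W[...,2]>z0)&(W[...,2]<z1)
for i in range(3):
    d=np.load(f"w{i}.npz");W=d["W"];c=d["c"].astype(int)
    g=np.isfinite(W[...,2])&(c[...,1]>c[...,0]+20)&(np.hypot(W[...,0]-.5,W[...,1])<.4)&(abs(W[...,2])<.02)&(c[...,1]-c[...,2]<70);print(i,"bench z",np.median(W[g][:,2]))
    for n,p in(("orange",(.453,.097)),("green",(.52,-.03))):
        m=near(W,p,.035,.041,.06)
        if m.sum()>20:
            q,r=cv2.minEnclosingCircle(W[m][:,:2].astype(np.float32)*1000)
            print(i,n,m.sum(),np.mean(W[m],0),np.median(W[m][:,2]),q,r,np.median(c[m],0))
    m=near(W,(.51,.285),.07,.060,.08)
    if m.sum()>20: print(i,"sink",m.sum(),np.median(W[m][:,2]),cv2.minAreaRect(W[m][:,:2].astype(np.float32)*1000))
    m=near(W,(.51,.285),.07,.026,.036)&(c[...,2]>c[...,0]+40)
    if m.sum()>20: print(i,"housing",m.sum(),np.median(W[m][:,2]),cv2.minAreaRect(W[m][:,:2].astype(np.float32)*1000))
    m=near(W,(.51,.285),.09,.022,.045)&(c[...,0]>c[...,2]+40)
    if m.sum()>5: print(i,"brass pin top",m.sum(),np.median(W[m],0))
    for n,p in(("far",(.575,-.214)),("left",(.495,-.172))):
        m=near(W,(.518,-.21),.12,.034,.05)&(c[...,0]>c[...,1]+60)
        if m.sum()<50: continue
        k,lab,st,ce=cv2.connectedComponentsWithStats(m.astype(np.uint8))
        for j in range(1,k):
            if st[j,4]>150: print(i,"fence",st[j,4],np.median(W[lab==j],0),cv2.minAreaRect(W[lab==j][:,:2].astype(np.float32)*1000))
        break
    m=near(W,(.518,-.21),.12,.004,.05)
    if m.sum()>500: print(i,"jig",m.sum(),cv2.minAreaRect(W[m][:,:2].astype(np.float32)*1000))
E
python3 fit.py
```

```text
0 bench z -0.0003461089585497512
0 orange 210 [0.4536 0.098  0.0448] 0.04504881376060077 (453.4070129394531, 98.85594940185547) 10.475492477416992 [221. 182. 102.]
0 green 214 [ 0.5146 -0.0315  0.0446] 0.04472950037260445 (514.4849853515625, -30.78847312927246) 10.015267372131348 [234. 204. 115.]
0 fence 469 [ 0.5747 -0.2197  0.0394] ((575.5137329101562, -222.42401123046875), (11.107844352722168, 70.70040130615234), 12.372893333435059)
0 fence 727 [ 0.4926 -0.1741  0.0395] ((493.36016845703125, -173.7034454345703), (103.76306915283203, 13.242033004760742), 12.104147911071777)
0 jig 9405 ((518.8320922851562, -210.57986450195312), (140.07022094726562, 120.4422607421875), 12.14604663848877)
1 bench z -0.0004354149727514578
1 orange 189 [0.4534 0.099  0.0446] 0.044593213682931954 (452.95562744140625, 99.28475952148438) 9.992913246154785 [243. 223. 128.]
1 green 208 [ 0.5142 -0.0303  0.0443] 0.044281732531323836 (514.0860595703125, -30.634063720703125) 9.890917778015137 [122. 101.  60.]
1 sink 751 0.06693330924147725 ((512.1203002929688, 291.3133850097656), (25.027009963989258, 35.5941162
[... 515 characters left out ...]
65625, -210.50076293945312), (140.21987915039062, 121.44469451904297), 12.186262130737305)
2 bench z -0.0005225826789363175
2 orange 219 [0.4532 0.1001 0.0441] 0.044159939305437323 (453.24285888671875, 99.52632141113281) 10.302974700927734 [121.  99.  59.]
2 green 299 [ 0.5141 -0.0294  0.0439] 0.04401206300356869 (513.430908203125, -30.242420196533203) 10.559541702270508 [219. 181. 102.]
2 sink 597 0.06675424737480201 ((512.3201904296875, 291.4744873046875), (23.616374969482422, 34.61258316040039), 59.6860237121582)
2 housing 885 0.029434315929083466 ((512.0767822265625, 291.9306945800781), (43.703407287597656, 60.21507263183594), 58.360313415527344)
2 brass pin top 91 [0.4666 0.3197 0.0331]
```

Everything fits to about 1 mm, with sizes matching. Module is at (.512,.2915) with yaw -0.55, and the jig at (.5186,-.2105) with yaw 0.212. Next is the grasp.

```bash
python3 - <<'E'
from h import *
np.set_printoptions(precision=4,suppress=True)
R=Rt(-.55)
open_gripper()
move_to(np.array([.5122,.2915,.14]),R)
f=line_to(np.array([.5122,.2915,.054]),velocity=.08,stop_force=8);print("hit",f)
close(40);wait(.3);o=observe();print(o["width"]*88,o["finger_force"],o["position"],o["wrist_force"])
line_to(np.array([.5122,.2915,.17]),velocity=.12);wait(.2)
o=observe();print(o["width"]*88,o["wrist_force"],o["time_s"])
move_to(np.array([.4532+.054,.0985,.13]),Rt(0.));wait(.2)
im=get_image("scene");save(im,"pics/held.png",(250,120,450,270),4)
W=cloud(im);np.savez("held.npz",W=W,c=im["color"])
print(pinpoint("module_tip","scene")[:2]);o=observe();print(o["time_s"],o["wrist_force"],o["position"])
E
```

```text
hit False
23.882598674863857 39.993542432785034 [0.5122 0.2916 0.054 ] [ 1.2765  0.0985 -1.0654]
24.17534121642333 [-0.2717  0.2743 -1.7663] 10.9333
[{'pixel': [327.7, 178.9], 'confidence': 0.94}]
12.0417 [-0.0997 -1.3733 -1.894 ] [0.5074 0.0998 0.1302]
```

View pics/held.png

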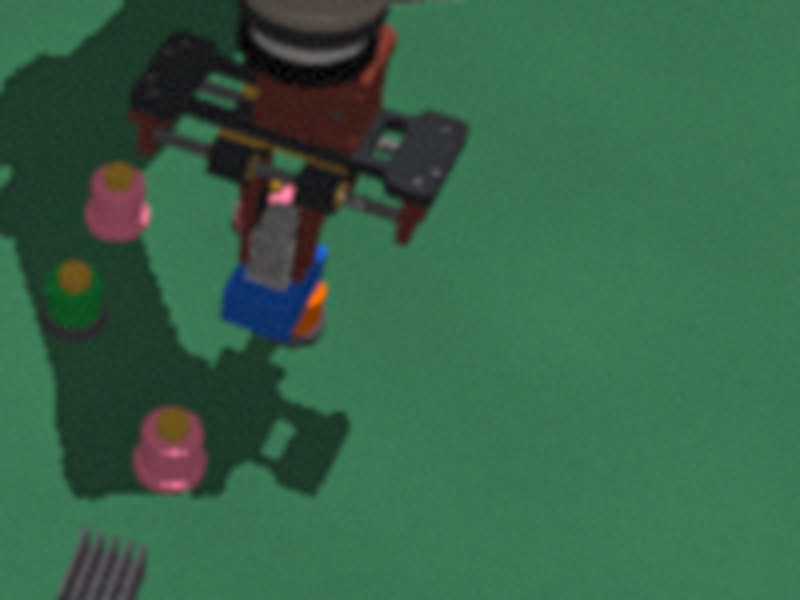

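The module hangs level in the fingers at crop (275,280), with the orange post beside it at (312,310). Now the two touches.

```bash
cat >> h.py <<'E'
def touch(x,y):
    line_to(np.array([x,y,.094]),velocity=.06);wait(.3)
    f0=observe()["wrist_force"]
    hit=line_to(np.array([x,y,.0805]),velocity=.01,stop_force=1.8)
    o=observe();print("hit",hit,o["position"],o["wrist_force"]-f0,o["time_s"])
    wait(.3);o=observe();print(o["position"],o["wrist_force"]-f0)
    wait(.3);o=observe();print(o["wrist_force"]-f0)
    line_to(np.array([x,y,.13]),velocity=.08)
E
python3 - <<'E'
from h import *
np.set_printoptions(precision=4,suppress=True)
touch(.4532+.054,.0990)
E
```

```text
hit True [0.5069 0.0989 0.0849] [1.2973 0.9656 2.5987] 13.9583
[0.5064 0.0987 0.0847] [0.9831 0.758  3.069 ]
[0.3706 1.1084 2.5336]
```

```bash
python3 - <<'E'
from h import *
np.set_printoptions(precision=4,suppress=True)
o=observe();print(o["position"],o["time_s"])
move_to(np.array([.5142+.054,-.0306,.13]),Rt(0.));wait(.1)
touch(.5142+.054,-.0306)
o=observe();print(o["position"],o["time_s"])
# towards the jig, 12 mm off both fences
c,s=np.cos(.212),np.sin(.212);J=np.array([[c,-s],[s,c]]);j0=np.array([.5186,-.2105])
p=j0+J@np.array([.003,.001])
move_to(np.r_[p,.13],Rt(.212));wait(.3)
im,W=wcloud();save(im,"pics/jig.png");np.savez("jig.npz",W=W,c=im["color"])
print(observe()["time_s"],observe()["width"]*88,observe()["wrist_force"])
E
```

```text
[0.5069 0.0988 0.1298] 15.275
hit True [ 0.5679 -0.0306  0.0848] [ 1.4261 -0.441   2.7343] 17.925
[ 0.5673 -0.0307  0.0844] [ 2.0117 -0.3985  2.3055]
[ 2.0885 -0.5985  2.6394]
[ 0.568  -0.0307  0.13  ] 19.2417
20.3583 23.71812288772399 [ 0.2384  0.3943 -2.0989]
```

View pics/jig.png

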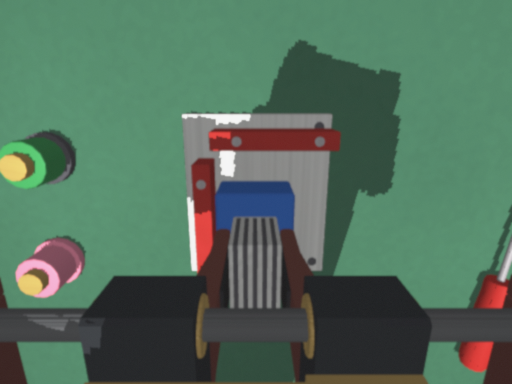

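The module is upright and parallel to the jig: blue top at (255,205), left fence (203,210), far fence (275,140). Lower it onto the plate, then press left and far.

```bash
cat >> h.py <<'E'
c,s=np.cos(.212),np.sin(.212);J=np.array([[c,-s],[s,c]]);j0=np.array([.5186,-.2105])
def W2(x,y,z): return np.r_[j0+J@np.array([x,y])/1000,z]
def rep(t,f0=0):
    o=observe();p=J.T@(o["position"][:2]-j0)*1000;f=o["wrist_force"]-f0;m=o["ft_torque"]
    a=np.arctan2(o["eef_rot"][1,0],o["eef_rot"][0,0])
    print(t,"jig xy",p.round(2),"z",round(o["position"][2]*1e3,2),"F",(J.T@f[:2]).round(1),f[2].round(1),"M",(J.T@m[:2]).round(2),m[2].round(2),"yaw",round(a,4),"t",round(o["time_s"],2),"w",round(o["width"]*88,2))
    return np.r_[p,o["position"][2]*1e3]
E
python3 - <<'E'
from h import *
close(60)
line_to(W2(3,1,.070),velocity=.08);wait(.3);f0=observe()["wrist_force"];np.save("f0.npy",f0)
rep("above",f0)
print(line_to(W2(3,1,.060),velocity=.012,stop_force=3));wait(.2);p=rep("down",f0);z=p[2]/1e3
print(line_to(W2(3,20,z),velocity=.015,stop_force=8));wait(.2);p=rep("left",f0)
print(line_to(W2(23,p[1],z),velocity=.015,stop_force=9));wait(.2);p=rep("far",f0)
E
```

```text
above jig xy [3.17 0.87] z 70.37 F [0. 0.] 0.0 M [ 0.03 -0.02] 0.01 yaw 0.2119 t 21.77 w 23.79
True
down jig xy [3.08 1.  ] z 64.0 F [0.2 1.1] 8.2 M [-0.09 -0.03] -0.02 yaw 0.212 t 22.53 w 23.63
True
left jig xy [ 3.08 13.49] z 64.02 F [-0.4  0.4] 4.1 M [ 0.31 -0.01] 0.04 yaw 0.2118 t 23.59 w 23.58
True
far jig xy [16.62 13.17] z 64.03 F [-0.9  0.8] 8.2 M [ 0.04 -0.03] 0.02 yaw 0.2112 t 24.73 w 23.49
```

```bash
python3 - <<'E'
from h import *
f0=np.load("f0.npy")
z=.064
for x,y in[(16.6,14.2),(16.6,15.2),(17.6,15.2),(18.6,15.2)]:
    line_to(W2(x,y,z),velocity=.02);wait(.3);rep((x,y),f0)
    f=observe()["wrist_force"]-f0
    if np.hypot(*f[:2])>25: break
im=get_image("wrist") 
im,W=wcloud();save(im,"pics/press.png",(170,100,370,330),2.5);np.savez("press.npz",W=W,c=im["color"])
E
```

```text
(16.6, 14.2) jig xy [16.69 13.62] z 64.11 F [ 0.4 -3.1] 4.0 M [-0.87  0.13] 0.09 yaw 0.2109 t 25.27 w 23.83
(16.6, 15.2) jig xy [16.71 13.71] z 64.15 F [ 0.7 -6.4] 1.9 M [-1.47  0.09] 0.15 yaw 0.2106 t 25.82 w 24.09
(17.6, 15.2) jig xy [16.78 13.69] z 64.15 F [-3.  -4.7] 4.2 M [-1.39  0.5 ] 0.16 yaw 0.2103 t 26.38 w 23.99
(18.6, 15.2) jig xy [16.81 13.71] z 64.14 F [-5.2 -5.8] 8.1 M [-1.23  1.04] 0.24 yaw 0.21 t 26.93 w 24.0
```

View pics/press.png

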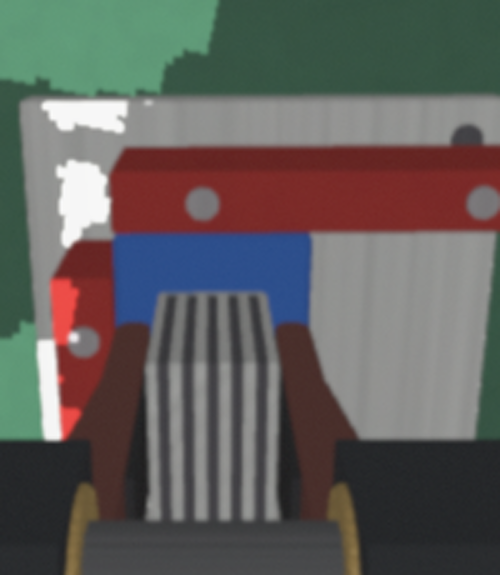

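The blue housing lies against both fences: far at crop y≈235, left at x≈115. I'll trim yaw by the moment, then press more firmly.

```bash
python3 - <<'E'
from h import *
f0=np.load("f0.npy")
for x,y,z,a in[(20,16.5,.0635,.212),(20,16.5,.0635,.222),(20,16.5,.0635,.232),(20,16.5,.0635,.242)]:
    line_to(W2(x,y,z),Rt(a),velocity=.02);wait(.4);rep((x,y,a),f0)
E
```

```text
(20, 16.5, 0.212) jig xy [16.86 13.76] z 64.11 F [-10.7  -6.3] 15.2 M [-1.58  2.19] 0.28 yaw 0.2096 t 27.68 w 23.62
(20, 16.5, 0.222) jig xy [16.83 13.77] z 64.06 F [-9.3 -6.6] 15.1 M [-1.54  2.08] -0.26 yaw 0.218 t 28.32 w 23.89
(20, 16.5, 0.232) jig xy [16.68 13.64] z 64.05 F [-10.3  -6.2] 15.9 M [-1.59  2.08] -0.39 yaw 0.2272 t 28.98 w 23.98
(20, 16.5, 0.242) jig xy [16.53 13.45] z 64.06 F [-10.3  -6.5] 14.8 M [-1.65  2.19] -0.47 yaw 0.2369 t 29.62 w 23.69
```

```bash
python3 - <<'E'
from h import *
f0=np.load("f0.npy")
for a in[.232,.222,.212,.204,.196,.206,.212,.217]:
    line_to(W2(20,16.5,.0635),Rt(a),velocity=.02);wait(.4);rep(a,f0)
E
```

```text
0.232 jig xy [16.64 13.57] z 64.09 F [-9.8 -6. ] 16.8 M [-1.63  2.33] -0.21 yaw 0.228 t 30.27 w 23.91
0.222 jig xy [16.8  13.75] z 64.1 F [-9.  -6.6] 14.8 M [-1.56  2.22] -0.07 yaw 0.2185 t 30.93 w 23.8
0.212 jig xy [16.8  13.77] z 64.07 F [-9.6 -6.9] 15.7 M [-1.52  2.14] 0.36 yaw 0.2099 t 31.57 w 23.83
0.204 jig xy [16.77 13.71] z 64.07 F [-10.1  -6.4] 14.6 M [-1.63  2.24] 0.69 yaw 0.203 t 32.23 w 23.71
0.196 jig xy [16.7  13.58] z 64.08 F [-10.3  -7.5] 15.0 M [-1.7   2.24] 0.73 yaw 0.1951 t 32.88 w 23.51
0.206 jig xy [16.7  13.54] z 64.11 F [-9.7 -7.3] 14.9 M [-1.71  2.18] 0.1 yaw 0.2031 t 33.52 w 23.56
0.212 jig xy [16.74 13.64] z 64.06 F [-10.5  -6.6] 14.6 M [-1.71  2.15] 0.02 yaw 0.2086 t 34.17 w 23.83
0.217 jig xy [16.82 13.65] z 64.07 F [-9.7 -5.9] 15.9 M [-1.6   2.15] -0.1 yaw 0.2135 t 34.83 w 23.83
```

```bash
python3 - <<'E'
from h import *
f0=np.load("f0.npy")
for x,y,a in[(20,17.8,.222),(20.5,18.5,.217)]:
    line_to(W2(x,y,.0637),Rt(a),velocity=.02);wait(.5);rep(a,f0)
im,W=wcloud();c=im["color"].astype(int);save(im,"pics/final.png",(170,100,370,330),2.5)
# module top in jig frame
P=(W[...,:2]-j0)@J*1000;z=W[...,2]*1000
m=(c[...,2]>c[...,0]+40)&(z>33)&(z<48)&(P[...,0]>10)&(P[...,0]<50)&(abs(P[...,1]-13)<30)
q=P[m];A=np.c_[q-q.mean(0),np.ones(m.sum())];k=np.linalg.lstsq(A,z[m],rcond=None)[0]
print("blue top n",m.sum(),"tilt x,y rad",k[:2],"z",k[2],cv2.boundingRect(q.astype(np.float32)),q.max(0),q.min(0))
b=(z>36)&(z<44)&(c[...,0]>c[...,1]+60)&(P[...,0]>43);print("far fence inner/y-range",np.percentile(P[b],1,0),np.percentile(P[b],99,0),"z",np.median(z[b]))
# slope of the blue front edge and left edge
e=[(q[(abs(q[:,1]-y)<1.5),0].max(),y) for y in range(-6,33,4)];print("front edge",np.polyfit([i[1] for i in e],[i[0] for i in e],1))
e=[(q[(abs(q[:,0]-x)<1.5),1].max(),x) for x in range(30,44,3)];print("left edge",np.polyfit([i[1] for i in e],[i[0] for i in e],1))
E
```

```text
0.222 jig xy [16.79 13.82] z 64.1 F [-9.1 -9.9] 10.7 M [-2.3   1.82] -0.24 yaw 0.2172 t 35.58 w 23.68
0.217 jig xy [16.8  13.87] z 64.1 F [ -9.9 -10.9] 11.8 M [-2.58  2.03] 0.07 yaw 0.2127 t 36.33 w 23.75
blue top n 2196 tilt x,y rad [-0.01500015 -0.00042882] z 39.312312121942284 (24, -10, 22, 44) [45.88060244 33.70080034] [24.12706684 -9.65488964]
far fence inner/y-range [ 47.06430355 -58.96730317] [59.88377444 32.49712416] z 39.25699745180923
front edge [-2.63004460e-03  4.56342178e+01]
left edge [-3.20460429e-02  3.47157138e+01]
```

View pics/final.png

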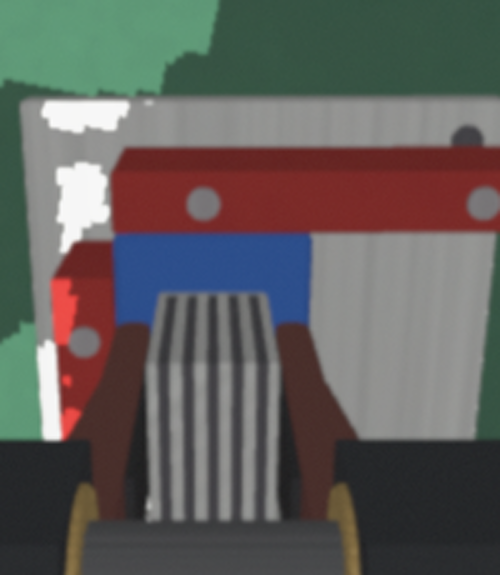

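The housing sits against both fences with no visible gap: top edge at crop y≈235, left edge at x≈115. One check remains, whether the 15 mrad slope of its top is real or a camera bias.

```bash
cat > tilt.py <<'E'
from h import *
f0=np.load("f0.npy")
def tilt():
    im,W=wcloud();c=im["color"].astype(int)
    P=(W[...,:2]-j0)@J*1000;z=W[...,2]*1000
    def fit(n,m):
        q=P[m];A=np.c_[q-q.mean(0),np.ones(m.sum())];k=np.linalg.lstsq(A,z[m],rcond=None)[0];print(n,m.sum(),k.round(4),q.mean(0).round(0))
    blue=(c[...,2]>c[...,0]+40)
    fit("blue",blue&(z>33)&(z<48)&(P[...,0]>22)&(P[...,0]<43)&(abs(P[...,1]-13)<21))
    fit("plate",~blue&(z>5)&(z<14)&(P[...,0]>-10)&(P[...,0]<40)&(P[...,1]<-16)&(P[...,1]>-55))
    fit("fins",(z>72)&(z<82)&(abs(P[...,0]-15)<15)&(abs(P[...,1]-13)<10))
E
python3 -c "
from tilt import *
tilt();rep('',f0)"
```

```text
blue 1713 [-5.8000e-03 -3.9000e-03  3.9393e+01] [36. 13.]
plate 3810 [-9.0000e-04  2.0000e-03  9.3735e+00] [ 14. -36.]
fins 2433 [-3.10000e-03 -1.90000e-03  7.67645e+01] [16. 13.]
 jig xy [16.81 13.84] z 64.11 F [ -9.9 -11.6] 11.8 M [-2.65  2.08] 0.17 yaw 0.2127 t 36.42 w 23.65
```

The slope was mostly edge noise. The real tilt is a few mrad at most, and the module is pressed at about 10 N on each fence and 12 N down.

```bash
python3 -c "
from bench import *
print(sign_off())"
```

```text
the job is handed in; nothing more can be done
None
```

I touched the module's pin to the orange pad and then the green pad (about 0.6 s each, at about 2.5 N), then pressed the module into the jig corner at about 10 N per fence, and signed off at about 36 s with it still gripped; no verdict came back.

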